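# Test the spring sleeve of the blue air coupler

## Robot

A 7-joint arm with a two-finger parallel gripper is mounted at the origin on a cart in front of the work surface, level with it; the furniture and walls round the work are solid. World frame = base frame: x ahead of the robot, y to its left, z up, the work surface at z = 0. Lengths are in m, angles in rad, forces in N, time in s.
With the tool pointing down it reaches from about 0.425 to 0.95 m from the base axis. Payload 4.7 kg.
Tool frame: the origin (TCP) lies on the mounting face of the last link; the fingertips stand 182 mm ahead of it and the grasp point (between the pads) lies ahead of it (arm.grip_depth is the z of the grasp point in the tool frame, in m); z points along the fingers, y is the line along which they close (so a half turn about z gives the same grasp; the last joint's range is limited). The gripper opens to 87 mm and grips with 3 to 60 N. Pads are 19 mm wide; open, the fingers measure 117 mm over their backs; the gripper's body (75 mm by 190 mm) begins 51 mm behind the grasp point.
Start: joints at [1.18, 0.469, -0.049, 1.532, 0.024, 1.141, -0.082], TCP at [0.239, -0.631, 0.405] pointing down, gripper open.
Joint ranges: [-2.59, 2.59], [-0.33, 1.99], [-1.39, 1.29], [0.1, 2.45], [-1.04, 4.18], [0.21, 1.99], [-2.66, 2.66]. Speed limits (rad/s): [2.57, 2.57, 3.14, 3.14, 3.14, 3.14, 3.14].

## Interface

Orientations are given as a 3x3 rotation matrix whose columns are the frame's x, y, z axes.
In Python, from station import arm gives the robot as it stands.
- The arm moves only by the tool jog_arm, never from a script. Its argument "motion" is a list of rows, each a list of 3 entries, a list of its own where there are three numbers: the shift along the tool's x, y, z in cm, then the turn about the tool's z in rad, then the opening, from 0 (shut) to 1 (fully open). A call has 1 to 12 rows; each row shifts and turns the commanded pose from where the row before left it, along the tool's axes as they then stand; what a row does not reach is not made up. A row lasts 1/8 s, in which the tool goes at most 62.5 mm and 10.7 degrees, less where a joint would pass 70% of its speed; a pose out of reach is approached as far as the arm can. A call with a gripper value outside its range is refused whole. The fingers move at their own pace and stop on an object; "grip_force" is the grip in N (left out, the last holds). Time passes only in rows, so rows that do not move let the fingers close. It gives the time, the measured TCP pose, the force, the opening and the grip force at its end, in the units of the state.
- arm.read_state(): the state, without advancing time (a new reading comes with each control period).
- arm.grab_frame(name): name is "scene" or "top" or "wrist"; returns a dict with "image" (400x640x3 uint8, blue, green, red), "intrinsics" (3x3 intrinsics, pixels), "D" ([k1, k2, p1, p2, k3] as OpenCV has them; the pictures are not rectified), "world_to_cam" (4x4, takes a point from world to camera coordinates); the wrist camera has in their place "T_tool_cam" (4x4, takes a point from camera to tool coordinates, whose origin is the TCP and whose axes are the flange's). Camera axes: x right, y down, z forward; pixel columns grow to the right and rows downward; lengths in m; the calibration is good to about 2 mm. A picture is of the moment at which its call begins: read the wrist's pose just before it. There is no depth.
- arm.close_job(): hands the job in; it is judged then, once.
The state is a dict: "time_s": time; "qpos": joint angles; "qvel": joint speeds; "effort": joint torques, N m; "tool_pos": TCP position; "tool_rot": TCP orientation; "ft_force": force on the tool from outside, world axes, zero at the start; "torque": the same for the moment, N m; "finger_gap": finger opening in m; "gripper_force": force on a finger pad.
Only numpy, scipy, OpenCV 4.12 (cv2) and the standard library are available. Lean on these libraries where they do the work, as an engineer would, in place of code of your own. Each camera call takes 0.05 s, during which the arm holds its last target. There are 200 camera calls.

## Task

Before an air tool is plugged in, check that the blue coupler's sleeve springs back: pull the blue sleeve fully back towards its post, hold it there for a moment, then let go of it while it is back, so that it snaps forward on its own and ends fully home. Leave the red coupler's sleeve alone.

Things in the scene. Friction and masses are not known exactly. Their poses are not given: they have to be found in the camera images.
- blue_coupler: Fixed stand with a level air coupler, blue sleeve. Origin: centre of underside of its grey base plate (140 x 80 x 10 mm), z up. Coupler axis: along the stand's x at y = 0, z = 85 mm; mouth at x = -66, facing -x, robot side. blue sleeve when home: x = -60 to -16, centre (-38, 0, 85) mm. Behind (mm): brass hexagon x = 7 to 25; post x = 30 to 56, 44 wide, top at z = 108; pipe to x = 94.
- blue_sleeve (a joint): Travel in m of the blue sleeve (ringed cylinder, 30 mm dia. over its middle 32 mm, to be gripped across; 33 mm rim at mouth end, 37 mm rim at rear): 0 = home; grows as it is pulled back along the stand's +x, towards the post; 0.018 = fully back, at a firm stop (pulling a few mm on against it does no harm). Spring 3 N at 0, 6.5 N at 0.018, damping 40 N per m/s; let go, it shoots home in about 0.2 s.
- red_coupler: Fixed stand with a level air coupler, red sleeve. Origin: centre of underside of its grey base plate (140 x 80 x 10 mm), z up. Coupler axis: along the stand's x at y = 0, z = 85 mm; mouth at x = -66, facing -x, robot side. red sleeve when home: x = -60 to -16, centre (-38, 0, 85) mm. Behind (mm): brass hexagon x = 7 to 25; post x = 30 to 56, 44 wide, top at z = 108; pipe to x = 94.
- red_sleeve (a joint): Travel in m of the red sleeve (ringed cylinder, 30 mm dia. over its middle 32 mm, to be gripped across; 33 mm rim at mouth end, 37 mm rim at rear): 0 = home; grows as it is pulled back along the stand's +x, towards the post; 0.018 = fully back, at a firm stop (pulling a few mm on against it does no harm). Spring 3 N at 0, 6.5 N at 0.018, damping 40 N per m/s; let go, it shoots home in about 0.2 s.

How it is judged:
By the outcome, as a careful person would: the job done as asked, in the order asked, and still so for the second after the job is handed in, with the robot touching nothing.
It also fails if it takes over 29 s, if anything falls off the work surface, if the arm or the gripper's body presses on something with over 40 N, if the wrist force passes 120 N, or if a joint passes its speed limit or range.

## Working session

There is one attempt and no reset: what is moved stays moved. The work goes in short steps, Python scripts to look and compute and a tool call to move; the robot and the scene stay as the last step left them, time stands still between calls to the robot, and variables do not carry over. Pictures are saved under pics/ and viewed, at most 10 in all, crops included, and the job is handed in when it is done.

Besides the shell and the picture viewer there is one more tool, called after "Request:" in YAML: its name, and indented under it one key for each argument. jog_arm: Moves the arm, as the interface text tells. Its arguments: {"type":"object","properties":{"motion":{"type":"array"},"grip_force":{"type":"number"}},"required":["motion"]}

```bash
mkdir -p pics; python3 - <<'E'
from station import arm
import cv2,numpy as np,pickle
d={}
for n in("scene","top"):
    f=arm.grab_frame(n);d[n]=f;cv2.imwrite(f"pics/{n}0.png",f["image"])
pickle.dump(d,open("f.pkl","wb"))
s=arm.read_state();print(s["time_s"],s["tool_pos"],np.round(s["tool_rot"],3),arm.grip_depth,s["finger_gap"])
for n in d:print(n,d[n]["intrinsics"],d[n]["D"],np.round(d[n]["world_to_cam"],3))
E
```

```text
0.1 [ 0.23884734 -0.63111109  0.4038028 ] [[ 0.935  0.354 -0.001]
 [ 0.354 -0.935  0.002]
 [-0.    -0.002 -1.   ]] 0.1635 0.08710670345776672
scene [[435.51774019   0.         322.20687528]
 [  0.         435.51774019 204.42361968]
 [  0.           0.           1.        ]] [-0.0159804  0.         0.         0.         0.       ] [[-0.766 -0.643  0.019  0.183]
 [-0.417  0.473 -0.776  0.418]
 [ 0.49  -0.602 -0.63   0.482]
 [ 0.     0.     0.     1.   ]]
top [[489.93460625   0.         316.34700775]
 [  0.         489.93460625 195.9850766 ]
 [  0.           0.           1.        ]] [0.0240956 0.        0.        0.        0.       ] [[-0.    -1.     0.013 -0.294]
 [-0.99  -0.001 -0.143  0.495]
 [ 0.143 -0.012 -0.99   0.873]
 [ 0.     0.     0.     1.   ]]
```

View pics/scene0.png

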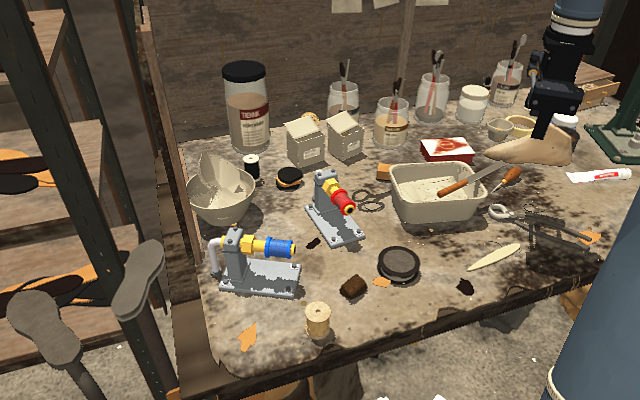

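View pics/top0.png

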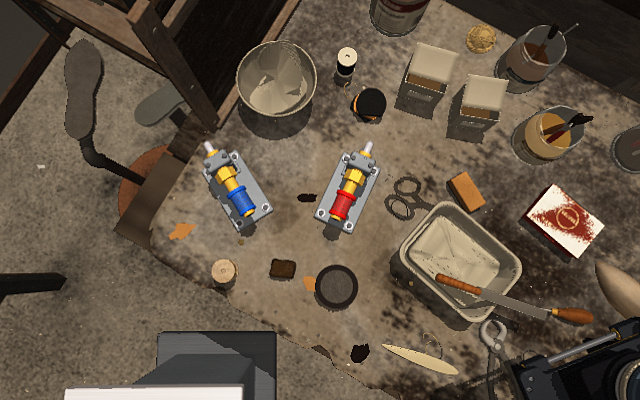

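The top view shows the blue sleeve at about (240,200), its yellow hexagon at (226,177) and its pipe end at (210,147). The red sleeve is at (341,206). The scene view shows the blue sleeve at (279,248), with its mouth pointing right.

```bash
cat > m.py <<'E'
import cv2,numpy as np
def ray(f,uv):
    n=cv2.undistortPoints(np.array([[uv]],float),f["intrinsics"],np.array(f["D"]))[0,0]
    W=f["world_to_cam"];R=W[:3,:3]
    return -R.T@W[:3,3],R.T@np.array([*n,1])
def plane(f,uv,z):
    o,d=ray(f,uv);return o+d*(z-o[2])/d[2]
def tri(r):
    A=0;b=0
    for o,d in r:
        d=d/np.linalg.norm(d);P=np.eye(3)-np.outer(d,d);A=A+P;b=b+P@o
    return np.linalg.solve(A,b)
def blob(f,box,h0,h1):
    u0,v0,u1,v1=box;h=cv2.cvtColor(f["image"],cv2.COLOR_BGR2HSV)
    m=cv2.inRange(h,(h0,150,60),(h1,255,255));k=np.zeros_like(m);k[v0:v1,u0:u1]=m[v0:v1,u0:u1]
    c=max(cv2.findContours(k,0,1)[0],key=cv2.contourArea)
    return cv2.minAreaRect(c),c
E
python3 - <<'E'
from m import *;import pickle
d=pickle.load(open("f.pkl","rb"));t=d["top"];s=d["scene"]
bt,ct=blob(t,(190,130,280,240),100,130);bs,cs=blob(s,(220,220,320,280),100,130)
print(bt,bs)
P=plane(t,bt[0],.085);print("plane",P,"tri",tri([ray(t,bt[0]),ray(s,bs[0])]))
box=cv2.boxPoints(bt);w=[plane(t,q,.085) for q in box]
print([np.linalg.norm(w[i]-w[i-1]) for i in range(4)])
for i in range(4):
    e=w[i]-w[i-1];print(np.degrees(np.arctan2(e[1],e[0])))
yt,_=blob(t,(190,130,250,200),20,32);print(yt)
Y=plane(t,yt[0],.085);e=Y-P;print("yaw via hex",np.degrees(np.arctan2(e[1],e[0])),np.linalg.norm(e))
E2=plane(t,(208,146),.085);e=E2-P;print("yaw pipe",np.degrees(np.arctan2(e[1],e[0])),np.linalg.norm(e))
g=cv2.resize(t["image"][120:250,180:300],None,fx=5,fy=4.6*1,interpolation=2)
cv2.imwrite("pics/c.png",cv2.resize(t["image"][130:240,190:290],None,fx=5,fy=5,interpolation=cv2.INTER_CUBIC))
E
```

```text
((240.7046661376953, 200.4222869873047), (26.489215850830078, 20.22681999206543), 59.74356460571289) ((277.6876220703125, 247.34242248535156), (26.032197952270508, 19.448347091674805), 4.969740867614746)
plane [ 0.4805735  -0.16027541  0.085     ] tri [ 0.47948542 -0.16116047  0.08689404]
[np.float64(0.047069375154052115), np.float64(0.035267421936404086), np.float64(0.047245156060297507), np.float64(0.035048831050614966)]
31.0375742073794
-58.91653385890362
-149.22787947698578
120.79722421209682
((224.16175842285156, 173.10293579101562), (10.975909233093262, 10.804409980773926), 59.03623962402344)
yaw via hex 31.811036099699468 0.057267855644556345
yaw pipe 31.61069753516886 0.11465227751706764
```

View pics/c.png

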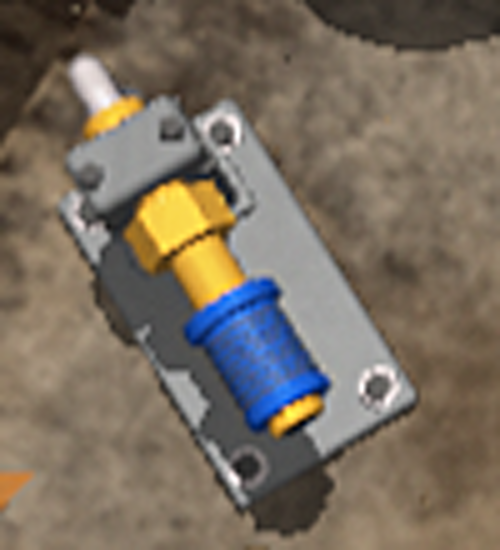

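The crop shows the blue sleeve cleanly, with its axis at yaw about 31.5°. The two-view fix gives z = 0.087 against 0.085 expected, and a size of 47 x 35 mm, which fits. The move starts at the current height.

Request:
jog_arm:
  motion:
    - [[2.0,-1.8,0],0,1]
    - [[3.5,-3.2,0],0,1]
    - [[3.5,-3.2,0],0,1]
    - [[3.5,-3.2,0],0,1]
    - [[3.5,-3.2,0],0,1]
    - [[3.5,-3.2,0],0,1]
    - [[3.5,-3.2,0],0,1]
    - [[3.5,-3.2,0],0,1]
    - [[3.5,-3.2,0],0,1]
    - [[3.5,-3.2,0],0,1]
    - [[3.5,-3.2,0],0,1]
    - [[2.2,-1.6,0],0,1]

```text
time_s: 1.6
tool_pos: [0.4809, -0.1588, 0.4046]
tool_rot: [[0.934, 0.357, -0.0], [0.357, -0.934, 0.001], [0.0, -0.001, -1.0]]
ft_force: [0.2, -0.1, 0.8]
finger_gap: 0.0871
gripper_force: 0.0
```

Request:
jog_arm:
  motion:
    - [[0,0,1],-0.1,1]
    - [[0,0,1],-0.09,1]
    - [[0,0,0],0,1]
    - [[0,0,0],0,1]

```text
time_s: 2.1
tool_pos: [0.4803, -0.1616, 0.3849]
tool_rot: [[0.852, 0.523, 0.0], [0.523, -0.852, -0.0], [0.0, 0.0, -1.0]]
ft_force: [0.6, -0.0, 0.1]
finger_gap: 0.0869
gripper_force: 0.0
```

```bash
python3 - <<'E'
from station import arm
from m import *
s=arm.read_state();f=arm.grab_frame("wrist");cv2.imwrite("pics/w.png",f["image"])
R=np.array(s["tool_rot"]);p=np.array(s["tool_pos"]);T=np.eye(4);T[:3,:3]=R;T[:3,3]=p
f["world_to_cam"]=np.linalg.inv(T@f["T_tool_cam"])
print(s["time_s"],p,np.round(R,3))
b,c=blob(f,(0,0,640,400),100,130);print(b)
P=plane(f,b[0],.085);print(P)
w=[plane(f,q,.085) for q in cv2.boxPoints(b)]
for i in range(4):
    e=w[i]-w[i-1];print(np.linalg.norm(e),np.degrees(np.arctan2(e[1],e[0])))
g=np.array([.480,-.1605,.085])
print("tool shift cm to top est",100*(R.T@(g-p)-[0,0,.1635]),"to wrist est",100*(R.T@(P-p)-[0,0,.1635]))
E
```

```text
2.1 [ 0.48028076 -0.16158704  0.38492088] [[ 0.852  0.523  0.   ]
 [ 0.523 -0.852 -0.   ]
 [ 0.     0.    -1.   ]]
((323.0863342285156, 176.762939453125), (18.64714813232422, 44.16593933105469), 88.21009063720703)
[ 0.49341571 -0.15468872  0.085     ]
0.015463733485429182 32.35457069734596
0.035606331985780504 -56.69751874456934
0.015450515743093373 -145.76063016790064
0.03611478953667264 123.32337065697176
tool shift cm to top est [ 0.0310014  -0.11262202 13.64207042] to wrist est [ 1.47840046  0.09367235 13.64219935]
```

View pics/w.png

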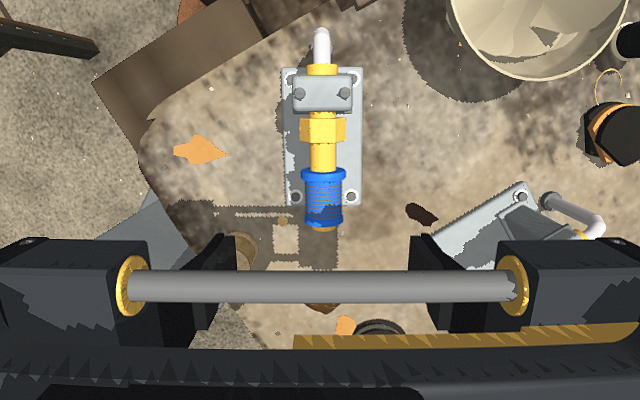

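The wrist view shows the sleeve at u 301–346, v 168–228, with its axis upright in the image, so the yaw is right. Its rear rim at +22.5 mm puts the centre under the grasp point, which agrees with the top view.

Request:
jog_arm:
  motion:
    - [[0,0,2],0,1]
    - [[0,0,3],0,1]
    - [[0,0,3],0,1]
    - [[0,0,3],0,1]
    - [[0,0,1.6],0,1]
    - [[0,0,1],0,1]
    - [[0,0,0],0,1]
    - [[0,0,0],0,1]

```text
time_s: 3.15
tool_pos: [0.4807, -0.1615, 0.2496]
tool_rot: [[0.852, 0.524, 0.002], [0.524, -0.852, -0.001], [0.001, 0.001, -1.0]]
ft_force: [-0.0, -0.2, 0.0]
finger_gap: 0.0868
gripper_force: 0.0
```

Request:
jog_arm:
  motion:
    - [[0,0,0],0,0.2]
    - [[0,0,0],0,0.2]
    - [[0,0,0],0,0.2]
    - [[0,0,0],0,0.2]
    - [[0,0,0],0,0.2]
    - [[0,0,0],0,0.2]
    - [[0,0,0],0,0.2]
    - [[0,0,0],0,0.2]
  grip_force: 25

```text
time_s: 4.15
tool_pos: [0.4806, -0.1621, 0.2488]
tool_rot: [[0.852, 0.524, 0.001], [0.524, -0.852, -0.001], [0.001, 0.002, -1.0]]
ft_force: [2.1, -3.2, -2.4]
finger_gap: 0.0294
gripper_force: 25.0
```

The gap is 29.4 mm, so the fingers are on the middle section. Next I pull back.

Request:
jog_arm:
  motion:
    - [[0.3,0,0],0,0.2]
    - [[0.4,0,0],0,0.2]
    - [[0.4,0,0],0,0.2]
    - [[0.4,0,0],0,0.2]
    - [[0.3,0,0],0,0.2]
    - [[0.2,0,0],0,0.2]
    - [[0.1,0,0],0,0.2]
    - [[0,0,0],0,0.2]
    - [[0,0,0],0,0.2]

```text
time_s: 5.28
tool_pos: [0.4968, -0.1522, 0.2487]
tool_rot: [[0.852, 0.523, -0.004], [0.523, -0.852, -0.003], [-0.005, -0.0, -1.0]]
ft_force: [-3.9, -6.9, 3.1]
finger_gap: 0.0299
gripper_force: 25.0
```

```bash
python3 - <<'E'
from station import arm
from m import *
s=arm.read_state();f=arm.grab_frame("wrist");t=arm.grab_frame("scene")
R=np.array(s["tool_rot"])
print("travel cm",100*R.T@(np.array(s["tool_pos"])-[.4806,-.1621,.2488]),"F tool",R.T@np.array(s["ft_force"]))
a=cv2.resize(f["image"][0:400,120:520],(400,400));b=cv2.resize(t["image"][200:320,190:310],(400,400))
cv2.imwrite("pics/p.png",np.hstack([a,b]))
E
```

```text
travel cm [1.89774926e+00 4.98917630e-03 3.11521769e-04] F tool [-6.98633022  3.85047077 -3.04110262]
```

View pics/p.png

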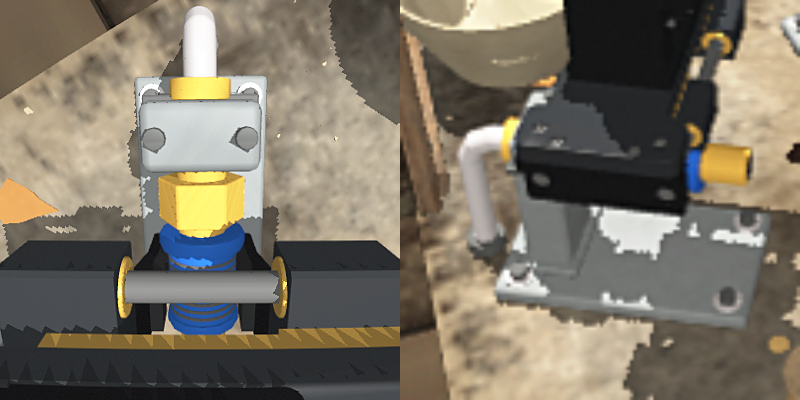

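The wrist view shows the sleeve's rear rim (left half, about (200,240)) close to the hexagon. The scene crop shows the brass nose exposed at the mouth. The force is only about the spring's 6.5 N, so I pull 3 mm further to confirm the stop, then hold.

Request:
jog_arm:
  motion:
    - [[0.2,0,0],0,0.2]
    - [[0.1,0,0],0,0.2]
    - [[0,0,0],0,0.2]
    - [[0,0,0],0,0.2]
    - [[0,0,0],0,0.2]
    - [[0,0,0],0,0.2]
    - [[0,0,0],0,0.2]
    - [[0,0,0],0,0.2]

```text
time_s: 6.38
tool_pos: [0.4978, -0.1519, 0.2487]
tool_rot: [[0.853, 0.522, -0.01], [0.522, -0.853, -0.004], [-0.01, -0.001, -1.0]]
ft_force: [-8.3, -8.8, 9.0]
finger_gap: 0.0294
gripper_force: 25.0
```

The axial force is now 11.7 N, above the spring's 6.5 N, and the tool has stopped, so the sleeve is at its stop and has been held for over a second. Now I release it with the arm still.

Request:
jog_arm:
  motion:
    - [[0,0,0],0,1]
    - [[0,0,0],0,1]
    - [[0,0,0],0,1]
    - [[0,0,0],0,1]
    - [[0,0,0],0,1]
    - [[0,0,0],0,1]
    - [[0,0,0],0,1]
    - [[0,0,0],0,1]

```text
time_s: 7.38
tool_pos: [0.5007, -0.1489, 0.2488]
tool_rot: [[0.852, 0.524, 0.0], [0.524, -0.852, -0.0], [0.0, 0.0, -1.0]]
ft_force: [-0.7, -0.2, -0.7]
finger_gap: 0.0867
gripper_force: 0.0
```

Request:
jog_arm:
  motion:
    - [[0,0,-1],0,1]
    - [[0,0,-2],0,1]
    - [[0,0,-3],0,1]
    - [[0,0,-3],0,1]
    - [[0,0,-3],0,1]
    - [[0,0,-2],0,1]
    - [[0,0,-1],0,1]
    - [[0,0,0],0,1]
    - [[0,0,0],0,1]

```text
time_s: 8.5
tool_pos: [0.5004, -0.1489, 0.3979]
tool_rot: [[0.852, 0.524, -0.002], [0.524, -0.852, 0.0], [-0.001, -0.001, -1.0]]
ft_force: [0.1, -0.2, 0.3]
finger_gap: 0.0874
gripper_force: 0.0
```

```bash
python3 - <<'E'
from station import arm
from m import *
import pickle
s=arm.read_state();print(s["time_s"],s["ft_force"],s["finger_gap"])
t=arm.grab_frame("scene");o=pickle.load(open("f.pkl","rb"))["scene"]
for f in(o,t):print(blob(f,(220,220,320,280),100,130)[0])
cv2.imwrite("pics/e.png",np.hstack([cv2.resize(x["image"][160:320,190:370],(400,356)) for x in(o,t)]))
E
```

```text
8.5 [ 0.05544029 -0.19230627  0.29353754] 0.0874198021620798
((277.6876220703125, 247.34242248535156), (26.032197952270508, 19.448347091674805), 4.969740867614746)
((277.6838684082031, 247.3855743408203), (26.032197952270508, 19.36171531677246), 4.969740867614746)
```

View pics/e.png

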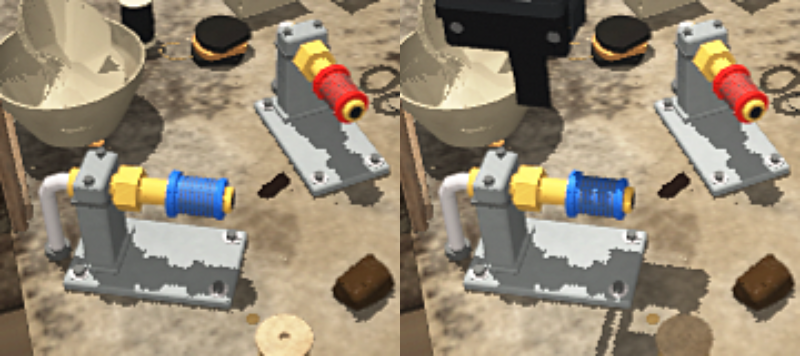

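The blue sleeve is back in the same pixels as before (277.7, 247.4), so it is home. The red coupler is unchanged and the robot is clear.

```bash
python3 -c "
from station import arm;print(arm.close_job())"
```

```text
the job is handed in; nothing more can be done
None
```

The blue sleeve was pulled fully back to its stop, held for over a second and let go there; it ended fully home by camera, the red sleeve was untouched, and the job was handed in at about 8.5 s.

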